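# Work the swollen guide block out of the drilling jig

### The job

The bored guide block has swollen tight in the socket of the drilling jig and the socket below it has to be cleaned. Slide the jig's keeper by its knob all the way back to its stop, off the block, then rock the block from side to side to walk it up out of its socket without picking the jig up along with it. Finish holding the block in the gripper, level and just clear above its socket, with the jig still standing where it stood and the other things on the bench left alone.

Things in the scene. Friction and masses are not known exactly. Their poses are not given: they have to be found in the camera images.
- drill_jig: Wooden drilling jig standing loose on the bench, about 0.95 kg: base board 124 mm (x) by 180 mm (y), top at z = 14 mm; a tail 76 mm wide out to x = +142 mm carries the keeper slide on a riser (x = 46 to 140, 52 mm wide, top of the track at z = 65 mm). Origin on the underside, below the middle of the socket; z up; +x points from the socket to the slide.
- socket (a point): Middle of the socket's mouth, 37 mm above the jig's origin, axes as the jig's. Two wooden cheeks (x = -40 to +40 mm, from 22 to 38 mm either side in y) and two low end rails (from 29.5 to 39.5 mm either way in x) form the socket; all end at this height, 13 mm above its seat. Nothing but the keeper slide stands higher.
- plungers (a point): Middle of four spring plungers, 8.5 mm above the seat, two in each cheek: they press on the block's two long faces and let a side go once its bottom edge is about 9 mm up. Pulled straight, the block holds with about 20 N and lifts the jig. Tilted about the jig's x over one bottom edge (0.15 rad at most when fully down, more later) the other side rises at half that and stays up; tilts to and fro gain height.
- guide_block: Brown hardwood block with a bored hole in its top, about 130 g, 42 mm wide (its x), 56 mm long (its y), 29 mm high. Origin at the centre of its underside, z up. Seated, its x lies along the jig's +y, its y along the jig's -x, and its origin is 24 mm above the jig's; its upper 16 mm stand free above the socket's rim, to be gripped across its 42 mm.
- keeper (a joint): Steel keeper bar sliding along the jig's +x in an aluminium track (m): 0 = pushed fully over the block, its tongue reaching 12 mm over the block's +x end 2 mm above its top; 0.040 = fully back against its stop, tongue 28 mm clear of the block. Slides with about 1.6 N of friction and stays where it is left.
- keeper_knob (a point): Middle of the grip of the keeper's upright round brass knob: 18 mm in diameter, gripped part from 8 mm below to 9 mm above this point. It moves with the keeper; at keeper = 0 it lies at x = 75, y = 0, z = 78 mm in the jig's frame.
- maple_strip: Pale maple strip 20 x 86 x 8 mm lying on the bench beside the jig (bystander). Origin at the centre of its underside.
- pencil_teal: Mechanical pencil 10 x 136 x 11 mm lying on the bench beside the jig (bystander). Origin at the centre of its underside.
- caliper: Metal caliper 58 x 170 x 10 mm lying on the bench (bystander). Origin at the centre of its underside.
There are look-alikes about, which are no part of the job. What is shaped like the guide_block but pink or yellow is not meant.

How it is judged:
By the outcome, as a careful person would: the job done as asked, in the order asked, and still so for the second after the job is handed in, while the arm keeps its last pose, push and grip.
It also fails if it takes over 54 s, if anything falls off the work surface, if the arm or the gripper's body presses on something with over 40 N, if the wrist force passes 120 N, or if a joint passes its speed limit or range.

### The arm

A 6-joint arm with a two-finger parallel gripper is mounted at the origin on a cart in front of the work surface, level with it; the furniture and walls round the work are solid. World frame = base frame: x ahead of the robot, y to its left, z up, the work surface at z = 0. Lengths are in m, angles in rad, forces in N, time in s.
With the tool pointing down it reaches from about 0.25 to 0.775 m from the base axis. Payload 4 kg.
Tool frame: the origin (TCP) lies at the very end of the fingers, on their centre line; the grasp point (between the pads) lies 19 mm behind it; z points along the fingers, x is the direction in which the jaws open and shut, and the axes are right-handed (so a half turn about z gives the same grasp; the last joint's range is limited). The gripper opens to 94 mm and grips with 3 to 60 N. Pads are 16 mm wide; open, the fingers measure 119 mm over their backs; the gripper's body (75 mm by 177 mm) begins 78 mm behind the grasp point.
Start: joints at [-1.304, 0.087, 1.371, -0, 1.684, -0.103], TCP at [0.199, -0.513, 0.206] pointing down, gripper open.
Joint ranges: [-3.1, 3.1], [-0.76, 2.03], [0.27, 2.55], [-1.08, 4.22], [0.17, 2.65], [-2.57, 2.57]. Speed limits (rad/s): [2.79, 2.79, 3.14, 3.14, 3.14, 3.14].

### API

Orientations are given as [roll, pitch, yaw] about the fixed x, y, z axes, in that order (R = Rz(yaw) Ry(pitch) Rx(roll)).
In Python, from bench import robot, cams, ticket gives the robot as it stands.
- The arm moves only by the tool jog_arm, never from a script. Its argument "series" is a list of rows, each an object of numbers: "x", "y", "z": the shift along the tool's x, y, z in m; "rx", "ry", "rz": the turn, a rotation vector about the tool's x, y, z in degrees. A call has 1 to 12 rows; each row shifts and turns the pose as measured when the row begins, along the tool's axes as they then stand; what a row does not reach is not made up. A row lasts 1/12 s, in which the tool goes at most 41.7 mm and 7.16 degrees, less where a joint would pass 70% of its speed; a pose out of reach is approached as far as the arm can. A call with a gripper value outside its range is refused whole. "claw" is the opening, from 0 (shut) to 1 (fully open), set as the call begins (left out, the last holds). The fingers move at their own pace and stop on an object; the grip force is fixed at half the most. Time passes only in rows, so rows that do not move let the fingers close. It gives the time, the measured TCP pose, the force and the opening at its end, in the units of the state.
- robot.get_obs(): the state, without advancing time (a new reading comes with each control period).
- cams.snapshot(name): name is "scene" or "top" or "wrist"; returns a dict with "img" (384x512x3 uint8, red, green, blue), "mtx" (3x3 intrinsics, pixels), "origin" and "attitude" of the camera in the world. Camera axes: x right, y down, z forward; pixel columns grow to the right and rows downward; lengths in m; the calibration is good to about 2 mm. A picture is of the moment at which its call begins. There is no depth.
- ticket.close_job(): hands the job in, once; it reports no verdict.
Trained networks look in a picture, given as the dict that the camera call returned (one of the last four; its "shot" number tells which), for a name from the list of things; names that differ only in an ending like _2 or _b are one class to them, and where a whole thing is asked for, a point or a joint stands for the part that bears it (a point fixed in the world has none). Each returns a list of dicts, best first, with "p" (0 to 1); they miss things now and then, are a little off and sometimes report something else, mostly with a low value. They report only what shows in the picture. A call takes as long as a camera call. They do not tell look-alikes from the thing itself.
- cams.look_for(thing, picture): "bbox" ([left, top, width, height] in pixels, round what is visible of it).
The state is a dict: "time": time; "joint_positions": joint angles; "qvel": joint speeds; "joint_torque": joint torques, N m; "tool_pos": TCP position; "ee_rot": TCP orientation; "wrist_force": force on the tool from outside, world axes, zero at the start; "wrist_torque": the same for the moment, N m; "width": finger opening in m.
Only numpy, scipy, OpenCV 4.12 (cv2) and the standard library are available. Lean on these libraries where they do the work, as an engineer would, in place of code of your own. Each camera call takes 0.05 s, during which the arm holds its last target.

## Working session

There is one attempt and no reset: what is moved stays moved. The work goes in short steps, Python scripts to look and compute and a tool call to move; the robot and the scene stay as the last step left them, time stands still between calls to the robot, and variables do not carry over. Pictures are saved under pics/ and viewed, and the job is handed in when it is done.

Besides the shell and the picture viewer there is one more tool, called after "Call:" as a command line: name --argument value ..., lists and objects as JSON in quotes. jog_arm: Moves the arm, as the interface text tells. Its arguments: {"type":"object","properties":{"series":{"type":"array","items":{"type":"object","properties":{"x":{"type":"number"},"y":{"type":"number"},"z":{"type":"number"},"rx":{"type":"number"},"ry":{"type":"number"},"rz":{"type":"number"}}}},"claw":{"type":"number"}},"required":["series"]}

```bash
mkdir -p pics; ls; python3 - <<'E'
from bench import robot, cams, ticket
import cv2
print(robot.get_obs())
for n in ["scene","top"]:
    s=cams.snapshot(n)
    cv2.imwrite(f"pics/{n}0.png",s["img"][:,:,::-1])
    print(n,s["mtx"],s["origin"],s["attitude"],s["shot"])
    for t in ["guide_block","drill_jig","keeper_knob","maple_strip","pencil_teal","caliper"]:
        print(t,[(d["bbox"],round(d["p"],2)) for d in cams.look_for(t,s)])
E
```

```text
pics
{'time': 0.0, 'joint_positions': array([-1.30411475e+00,  8.79371779e-02,  1.37226041e+00, -1.61986685e-05,
        1.68362624e+00, -1.03097961e-01]), 'qvel': array([-0.00046803,  0.0011169 , -0.00013274,  0.00179066, -0.00012298,
        0.00090544]), 'joint_torque': array([ 1.52938833e-04, -3.40173090e+01, -3.02429938e+01,  7.16533419e-02,
        3.28387355e-02, -1.61808098e-04]), 'tool_pos': array([ 0.19861694, -0.51227831,  0.20431083]), 'ee_rot': array([-3.14137905e+00,  2.22098335e-03, -1.20101835e+00]), 'wrist_force': array([ 0.1567972 , -0.53044924, -0.01088533]), 'wrist_torque': array([-0.00650552,  0.01400013,  0.07332646]), 'width': 0.09413073777092232}
scene [[478.14125328   0.         252.9199747 ]
 [  0.         478.14125328 192.47747507]
 [  0.           0.           1.        ]] [-0.57650319 -0.89433539  0.8455775 ] [-2.0900624   0.01727915 -0.90919253] 1
guide_block [([215.8, 215.4, 13.0, 15.2], 0.7), ([265.2, 201.1, 18.4, 12.8], 0.67), ([231.9, 232.6, 19.4, 17.9], 0.59)]
drill_jig [([242.8, 181.4, 62.0, 56.9], 0.63)]
keeper_knob [([278.8, 184.3, 16.7, 16.0], 0.51)]
maple_strip [([240.9, 189.0, 15.1, 10.6], 0.66), ([317.0, 245.0, 37.2, 37.1], 0.63)]
pencil_teal [([304.2, 228.3, 33.4, 8.2], 0.46)]
caliper [([315.2, 247.3, 32.7, 33.1], 0.59)]
top [[443.13016056   0.         259.32618838]
 [  0.         443.13016056 189.52510893]
 [  0.           0.           1.        ]] [ 0.30592669 -0.08645072  1.4280381 ] [-3.03074226  0.01508822 -1.55838947] 2
guide_block [([274.0, 225.0, 13.3, 22.1], 0.72), ([236.5, 216.9, 21.5, 15.4], 0.7), ([270.5, 169.6, 19.0, 18.3], 0.55)]
drill_jig [([247.3, 133.9, 60.9, 65.9], 0.7)]
keeper_knob [([279.6, 143.9, 9.7, 29.6], 0.54)]
maple_strip [([219.8, 156.5, 24.2, 8.2], 0.67)]
pencil_teal [([247.3, 134.7, 61.0, 67.7], 0.67), ([313.1, 170.0, 30.0, 12.6], 0.64)]
caliper [([359.2, 180.6, 10.2, 51.7], 0.86)]
```

```bash
python3 - <<'E'
import cv2
a=cv2.imread("pics/top0.png")[110:260,200:400]; cv2.imwrite("pics/top0c.png",cv2.resize(a,(800,600),interpolation=cv2.INTER_CUBIC))
a=cv2.imread("pics/scene0.png")[160:300,200:370]; cv2.imwrite("pics/scene0c.png",cv2.resize(a,(728,600),interpolation=cv2.INTER_CUBIC))
E
```

```text
(no output)
```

View pics/top0.png

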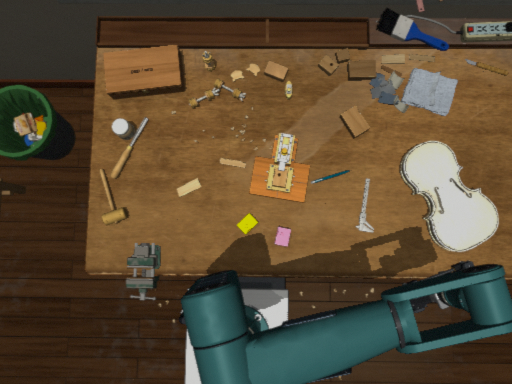

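View pics/top0c.png

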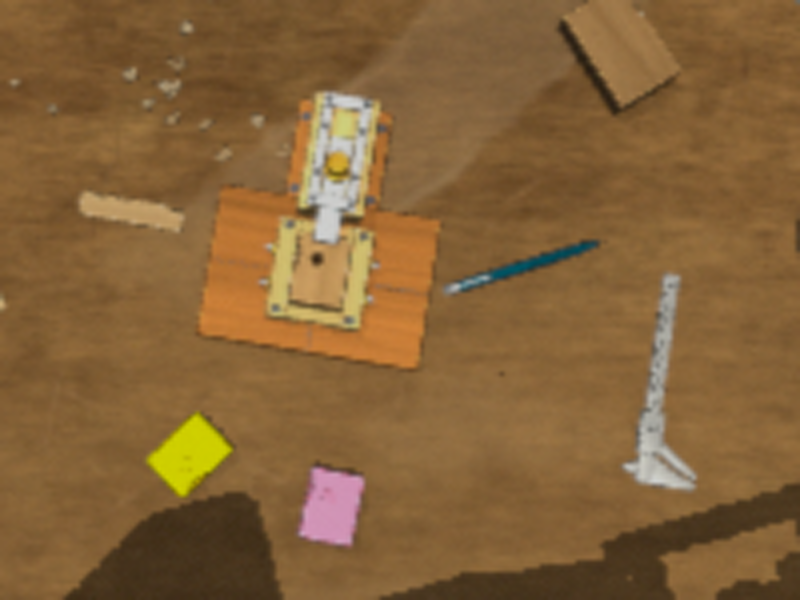

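View pics/scene0c.png

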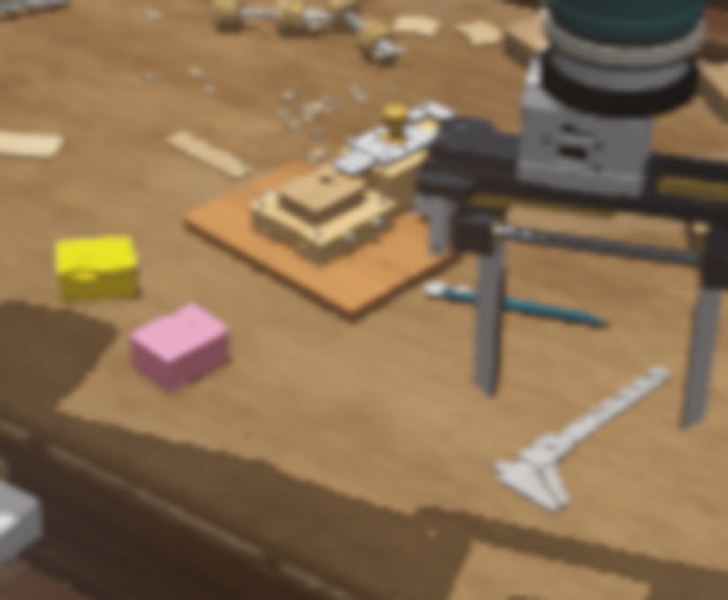

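Candidates for the guide block in the top view: the brown one in the jig at about (280,177), a yellow one at (247,224) and a pink one at (283,237). There is also a loose brown wood piece at (355,122). By the description it is the brown one with the bored hole in the jig's socket, which the crop shows under the keeper tongue. The maple strip is at (232,162), the pencil at (331,176) and the caliper at (365,206).

```bash
cat > h.py <<'E'
import numpy as np
from scipy.spatial.transform import Rotation as R
from scipy.optimize import least_squares
def proj(s,P):
    Rm=R.from_euler('xyz',s["attitude"]).as_matrix()
    c=(np.atleast_2d(P)-s["origin"])@Rm
    return c[:,:2]/c[:,2:]*[s["mtx"][0,0],s["mtx"][1,1]]+[s["mtx"][0,2],s["mtx"][1,2]]
def jig2w(p,P):
    c,sn=np.cos(p[2]),np.sin(p[2])
    P=np.atleast_2d(P)
    return np.c_[p[0]+c*P[:,0]-sn*P[:,1],p[1]+sn*P[:,0]+c*P[:,1],P[:,2]]
def fit(s,P,uv,p0=(0.35,-0.15,0)):
    r=least_squares(lambda p:(proj(s,jig2w(p,P))-uv).ravel(),p0)
    return r.x,(proj(s,jig2w(r.x,P))-uv)
def ray(s,uv,z):
    Rm=R.from_euler('xyz',s["attitude"]).as_matrix()
    d=Rm@np.r_[(np.array(uv)-[s["mtx"][0,2],s["mtx"][1,2]])/s["mtx"][0,0],1]
    return s["origin"]+d*(z-s["origin"][2])/d[2]
E
python3 - <<'E'
from bench import cams,robot
from h import *
import cv2
s=cams.snapshot("top")
im=s["img"]
hsv=cv2.cvtColor(im,cv2.COLOR_RGB2HSV)
c=np.array([[220,187],[440,220],[417,369],[199,335]])
uv=(c+.5)/4-.5+[200,110]
P=np.array([[62,90,14],[62,-90,14],[-62,-90,14],[-62,90,14]])/1000
p,res=fit(s,P,uv); print("jig",p,res.round(2))
for n,q in dict(knobtop=[.075,0,.087],block=[0,0,.053],hole=[0,0,.053],tailend=[.142,0,.014],railL=[.0395,.038,.037],railR=[-.0395,-.038,.037]).items():
    uv=proj(s,jig2w(p,q))[0]; print(n,uv,((uv-[200,110]+.5)*4-.5).round(0), jig2w(p,q))
sc=cams.snapshot("scene")
for n,q in dict(knobtop=[.075,0,.087],block=[0,0,.053],c1=[-.062,-.09,.014],c2=[-.062,.09,.014]).items():
    uv=proj(sc,jig2w(p,q))[0]; print(n,((uv-[200,160]+.5)*600/140).round(0))
for t,b,z in [("maple",(232,161),.008),("pencil",(328,176),.011),("caliper",(364,206),.01),("yellow",(247,224),.029),("pink",(283,237),.029)]:
    print(t,ray(s,b,z))
E
```

```text
jig [ 0.49794681 -0.12710972 -0.14141982] [[ 0.05 -0.34]
 [ 0.16 -0.31]
 [ 0.44  0.31]
 [-0.66  0.31]]
knobtop [283.66236254 151.8464166 ] [336. 169.] [[ 0.57219807 -0.13768089  0.087     ]]
block [279.70320411 177.2875521 ] [320. 271.] [[ 0.49794681 -0.12710972  0.053     ]]
hole [279.70320411 177.2875521 ] [320. 271.] [[ 0.49794681 -0.12710972  0.053     ]]
tailend [285.81144707 136.17253637] [345. 106.] [[ 0.63852921 -0.14712446  0.014     ]]
railL [269.56034224 164.01893321] [280. 218.] [[ 0.54240853 -0.09505656  0.037     ]]
railR [289.61435682 192.06023483] [360. 330.] [[ 0.45348508 -0.15916288  0.037     ]]
knobtop [388. 110.]
block [320. 185.]
c1 [351. 309.]
c2 [180. 216.]
maple [0.55607555 0.02693806 0.008     ]
pencil [ 0.50960008 -0.28379894  0.011     ]
caliper [ 0.41412624 -0.39825761  0.01      ]
yellow [ 0.35168069 -0.02592266  0.029     ]
pink [ 0.31234899 -0.13953956  0.029     ]
```

Call:
jog_arm --series '[{"rz":5.86},{"rz":5.86},{"rz":5.86},{"rz":5.86},{"rz":5.86},{"x":-0.03,"y":-0.0226},{"x":-0.03,"y":-0.0226},{"x":-0.03,"y":-0.0226},{"x":-0.03,"y":-0.0226},{"x":-0.03,"y":-0.0226},{"x":-0.03,"y":-0.0226},{"x":-0.03,"y":-0.0226}]'

```text
invalid input
```

Call:
jog_arm --series '[{"x":0,"y":0,"z":0,"rx":0,"ry":0,"rz":5.86},{"x":0,"y":0,"z":0,"rx":0,"ry":0,"rz":5.86}]' --claw 1

```text
time: 0.97
tool_pos: [0.1988, -0.5128, 0.2056]
ee_rot: [-3.142, -0.0, -1.412]
wrist_force: [-0.6, -0.2, 0.1]
width: 0.0941
```

Call:
jog_arm --series '[{"rz":5.86},{"rz":5.86},{"rz":5.5},{"x":-0.03,"y":-0.0226},{"x":-0.03,"y":-0.0226},{"x":-0.03,"y":-0.0226},{"x":-0.03,"y":-0.0226},{"x":-0.03,"y":-0.0226},{"x":-0.03,"y":-0.0226},{"x":-0.03,"y":-0.0226}]' --claw 1

```text
invalid input
```

Call:
jog_arm --series '[{"x":0,"y":0,"z":0,"rx":0,"ry":0,"rz":5.86},{"x":0,"y":0,"z":0,"rx":0,"ry":0,"rz":5.86},{"x":0,"y":0,"z":0,"rx":0,"ry":0,"rz":5.5},{"x":-0.03,"y":-0.0226,"z":0,"rx":0,"ry":0,"rz":0},{"x":-0.03,"y":-0.0226,"z":0,"rx":0,"ry":0,"rz":0},{"x":-0.03,"y":-0.0226,"z":0,"rx":0,"ry":0,"rz":0},{"x":-0.03,"y":-0.0226,"z":0,"rx":0,"ry":0,"rz":0},{"x":-0.03,"y":-0.0226,"z":0,"rx":0,"ry":0,"rz":0},{"x":-0.03,"y":-0.0226,"z":0,"rx":0,"ry":0,"rz":0},{"x":-0.03,"y":-0.0226,"z":0,"rx":0,"ry":0,"rz":0}]'

```text
time: 1.8
tool_pos: [0.3907, -0.3309, 0.2043]
ee_rot: [3.141, -0.003, -1.75]
wrist_force: [0.8, -0.4, 0.3]
width: 0.0942
```

Call:
jog_arm --series '[{"x":-0.03,"y":-0.0165,"z":0,"rx":0,"ry":0,"rz":-1.1},{"x":-0.03,"y":-0.0165,"z":0,"rx":0,"ry":0,"rz":-1.1},{"x":-0.03,"y":-0.0165,"z":0,"rx":0,"ry":0,"rz":0},{"x":-0.03,"y":-0.0165,"z":0,"rx":0,"ry":0,"rz":0},{"x":-0.03,"y":-0.0165,"z":0,"rx":0,"ry":0,"rz":0},{"x":-0.03,"y":-0.0165,"z":0,"rx":0,"ry":0,"rz":0},{"x":-0.03,"y":-0.0165,"z":0,"rx":0,"ry":0,"rz":0},{"x":0,"y":0,"z":0,"rx":0,"ry":0,"rz":0}]'

```text
time: 2.47
tool_pos: [0.5454, -0.1238, 0.2042]
ee_rot: [-3.138, -0.002, -1.701]
wrist_force: [-1.2, -1.6, -0.2]
width: 0.0939
```

```bash
python3 - <<'E'
from bench import cams,robot
from h import *
import cv2,pickle
s=cams.snapshot("wrist"); pickle.dump(s,open("w1.pkl","wb"))
cv2.imwrite("pics/w1.png",s["img"][:,:,::-1])
o=robot.get_obs(); print(o["time"],o["tool_pos"],o["ee_rot"],s["origin"],s["attitude"])
p=[.4979,-.1271,-.1414]
for n,q in dict(knobtop=[.075,0,.087],c1=[.021*0+.028,.021,.053],c2=[-.028,-.021,.053],c3=[-.028,.021,.053],b1=[-.062,.09,.014],b2=[-.062,-.09,.014],b3=[.062,-.09,.014],b4=[.062,.09,.014]).items():
    print(n,proj(s,jig2w(p,q))[0].round(0))
E
```

```text
2.5167 [ 0.54414624 -0.1260136   0.20422908] [-3.13943251 -0.00379231 -1.70283614] [ 0.61853604 -0.13160396  0.38325459] [ 2.88218436e+00 -2.82181143e-03 -1.70126446e+00]
knobtop [267. 163.]
c1 [247. 199.]
c2 [282. 244.]
c3 [247. 243.]
b1 [197. 254.]
b2 [329. 255.]
b3 [336. 166.]
b4 [193. 164.]
```

View pics/w1.png

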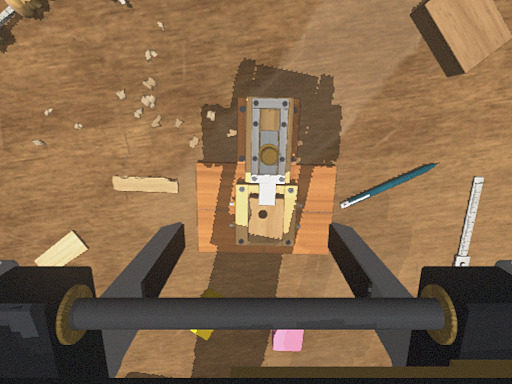

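The wrist picture shows the brown bored block in the jig at (265,218) with the keeper tongue over its end, and the knob at (269,155). The pink block (288,340) and yellow block (203,328) lie apart.

```bash
python3 - <<'E'
import cv2
a=cv2.imread("pics/w1.png")[90:260,180:350]; cv2.imwrite("pics/w1c.png",cv2.resize(a,(600,600),interpolation=cv2.INTER_CUBIC))
E
```

```text
(no output)
```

View pics/w1c.png

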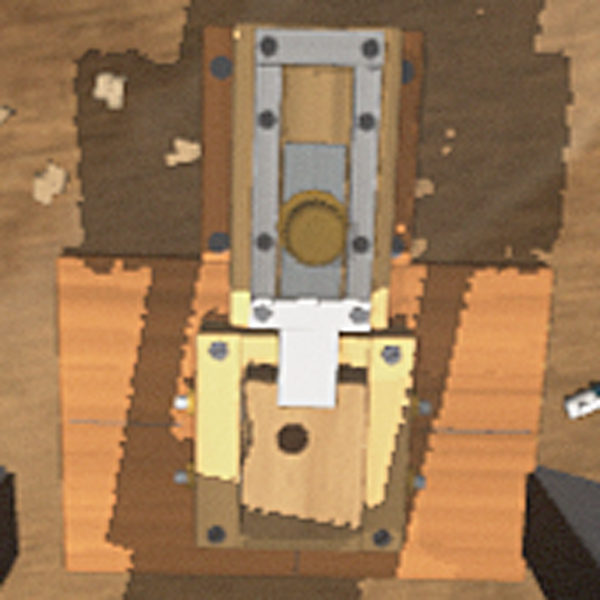

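```bash
python3 - <<'E'
from h import *
import pickle
s=pickle.load(open("w1.pkl","rb"))
c=np.array([[58,257],[553,263],[525,580],[65,572],[197,335],[416,334],[411,546],[197,545]],float)
uv=(c+.5)/600*170-.5+[180,90]
P=np.array([[62,90,14],[62,-90,14],[-62,-90,14],[-62,90,14],[40,38,37],[40,-38,37],[-40,-38,37],[-40,38,37]])/1000
p,res=fit(s,P,uv,(.5,-.13,-.14)); print("jig",p,res.round(2))
for n,q in dict(knobtop=[.075,0,.087],b0=[-.028,.021,.053],b1=[-.028,-.021,.053],b2=[.028,-.021,.053],slide=[.14,.026,.065],slideR=[.14,-.026,.065]).items():
    u=proj(s,jig2w(p,q))[0]; print(n,((u-[180,90]+.5)*600/170-.5).round(0))
E
```

```text
jig [ 0.5000089  -0.12914064 -0.14546488] [[-1.18 -0.56]
 [ 1.13 -0.2 ]
 [ 1.3  -0.23]
 [ 0.32  0.4 ]
 [-0.44 -1.06]
 [ 0.52  0.11]
 [-1.3   1.21]
 [-0.23  0.74]]
knobtop [316. 252.]
b0 [243. 536.]
b1 [365. 537.]
b2 [371. 380.]
slide [229.  17.]
slideR [408.  20.]
```

```bash
python3 - <<'E'
from h import *
import pickle
from bench import cams
s=pickle.load(open("w1.pkl","rb"))
p=np.array([.4995,-.1285,-.1445])
def injig(w):
    d=w[:2]-p[:2]; c,sn=np.cos(p[2]),np.sin(p[2]); return [c*d[0]+sn*d[1],-sn*d[0]+c*d[1]]
u=(np.array([314,228])+.5)/600*170-.5+[180,90]
w=ray(s,u,.087);print(w,injig(w))
t=cams.snapshot("top")
u=(np.array([338,164])+.5)/4-.5+[200,110]
w=ray(t,u,.087);print(w,injig(w))
u=(np.array([308,406])+.5)/600*170-.5+[180,90]
w=ray(s,u,.058);print("tongue",w,injig(w))
u=(np.array([293,438])+.5)/600*170-.5+[180,90]
w=ray(s,u,.053);print("hole",w,injig(w))
for c in [(252,67),(382,67),(369,290),(250,290)]:pass
E
```

```text
[ 0.58106839 -0.14021496  0.087     ] [np.float64(0.08240521046701144), np.float64(0.00015279023158385613)]
[ 0.57602372 -0.1390772   0.087     ] [np.float64(0.07724928580939182), np.float64(0.0005522673466215496)]
tongue [ 0.51999499 -0.13218568  0.058     ] [np.float64(0.02081211841536969), np.float64(-0.0006960418385249128)]
hole [ 0.50804013 -0.12586597  0.053     ] [np.float64(0.008071832774834791), np.float64(0.0038363322468896225)]
```

Call:
jog_arm --series '[{"x":0.0044,"y":-0.018,"z":0.01,"rx":0,"ry":0,"rz":0.7},{"x":0.0044,"y":-0.0185,"z":0.02,"rx":0,"ry":0,"rz":0},{"x":0,"y":0,"z":0.025,"rx":0,"ry":0,"rz":0},{"x":0,"y":0,"z":0.025,"rx":0,"ry":0,"rz":0},{"x":0,"y":0,"z":0.02,"rx":0,"ry":0,"rz":0},{"x":0,"y":0,"z":0,"rx":0,"ry":0,"rz":0},{"x":0,"y":0,"z":0,"rx":0,"ry":0,"rz":0}]' --claw 0.45

```text
time: 3.15
tool_pos: [0.5769, -0.1536, 0.1049]
ee_rot: [-3.134, -0.011, -1.729]
wrist_force: [-1.2, -0.3, 0.4]
width: 0.0508
```

```bash
python3 - <<'E'
from bench import cams,robot
from h import *
import cv2,pickle
s=cams.snapshot("wrist"); pickle.dump(s,open("w2.pkl","wb"))
cv2.imwrite("pics/w2.png",s["img"][:,:,::-1])
o=robot.get_obs(); print(o["time"],o["tool_pos"],o["ee_rot"],o["width"],o["wrist_force"])
E
```

```text
3.2 [ 0.57664529 -0.15359042  0.10478974] [-3.13470943 -0.01134116 -1.72912441] 0.04648099004253645 [-0.39039488 -0.18420206 -0.66531426]
```

View pics/w2.png

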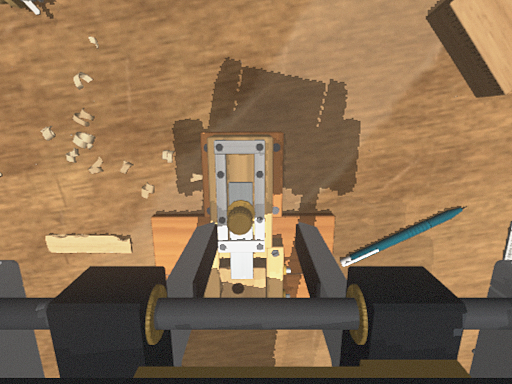

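```bash
cat >> h.py <<'E'
def go(o,pos,yaw=-1.7155,tilt=0.0):
    # tilt: rotation about jig +x (rad), returns shift in tool axes (mm) and rotvec deg
    Rt=R.from_euler('z',-0.1447)*R.from_euler('x',tilt)*R.from_euler('z',yaw+0.1447)*R.from_euler('x',np.pi)
    Rc=R.from_euler('xyz',o["ee_rot"])
    d=Rc.inv().apply(np.array(pos)-o["tool_pos"])
    rv=(Rc.inv()*Rt).as_rotvec(degrees=True)
    return (d*1000).round(1),rv.round(2)
E
python3 - <<'E'
from bench import robot
from h import *
o=robot.get_obs(); print(go(o,[.579,-.1399,.1048]))
E
```

```text
(array([-13.9,  -0.2,  -0.2]), array([-0.39, -0.65, -0.78]))
```

Call:
jog_arm --series '[{"x":-0.007,"y":0,"z":0,"rx":-0.39,"ry":-0.65,"rz":-0.78},{"x":-0.005,"y":0,"z":0,"rx":0,"ry":0,"rz":0},{"x":0,"y":0,"z":0,"rx":0,"ry":0,"rz":0},{"x":0,"y":0,"z":0,"rx":0,"ry":0,"rz":0}]'

```text
time: 3.53
tool_pos: [0.5806, -0.143, 0.1108]
ee_rot: [-3.133, -0.001, -1.716]
wrist_force: [0.0, -1.0, -0.2]
width: 0.0425
```

```bash
python3 - <<'E'
from bench import robot
from h import *
o=robot.get_obs(); print(o["tool_pos"],o["ee_rot"],o["width"],go(o,[.579,-.1399,.0715]))
E
```

```text
[ 0.58057097 -0.14298094  0.11084417] [-3.13336702e+00 -6.50015539e-04 -1.71634393e+00] 0.04254912078912746 (array([-2.8,  2.3, 39.3]), array([-0.47, -0.04, -0.05]))
```

Call:
jog_arm --series '[{"x":-0.0015,"y":0.001,"z":0.013,"rx":-0.4,"ry":0,"rz":0},{"x":-0.001,"y":0.001,"z":0.011,"rx":0,"ry":0,"rz":0},{"x":0,"y":0,"z":0.004,"rx":0,"ry":0,"rz":0},{"x":0,"y":0,"z":0,"rx":0,"ry":0,"rz":0}]'

```text
time: 3.87
tool_pos: [0.5805, -0.1396, 0.0828]
ee_rot: [-3.136, -0.002, -1.715]
wrist_force: [0.3, 0.7, 0.0]
width: 0.0422
```

```bash
python3 - <<'E'
from bench import robot
from h import *
o=robot.get_obs(); print(o["tool_pos"],o["ee_rot"],o["width"],go(o,[.579,-.1399,.0715]),o["qvel"].round(3))
E
```

```text
[ 0.58048974 -0.13963529  0.0827829 ] [-3.13606189e+00 -1.71919663e-03 -1.71487528e+00] 0.04220571476003334 (array([ 0.5,  1.5, 11.3]), array([-0.32, -0.1 ,  0.04])) [ 0.005  0.006  0.018 -0.001 -0.004  0.002]
```

Moves land about where asked. Now the last descent, then close on the knob.

Call:
jog_arm --series '[{"x":0.0004,"y":0.001,"z":0.006,"rx":-0.3,"ry":0,"rz":0},{"x":0,"y":0,"z":0.005,"rx":0,"ry":0,"rz":0},{"x":0,"y":0,"z":0,"rx":0,"ry":0,"rz":0},{"x":0,"y":0,"z":0,"rx":0,"ry":0,"rz":0}]'

```text
time: 4.2
tool_pos: [0.5783, -0.1395, 0.0686]
ee_rot: [3.138, -0.001, -1.715]
wrist_force: [-0.2, -0.5, -0.3]
width: 0.0422
```

```bash
python3 - <<'E'
from bench import robot,cams
from h import *
import cv2
o=robot.get_obs(); print(o["tool_pos"],o["ee_rot"],o["width"],go(o,[.579,-.1399,.0715]),o["wrist_force"])
s=cams.snapshot("wrist");cv2.imwrite("pics/w3.png",cv2.resize(s["img"][180:340,160:360,::-1],(750,600)))
E
```

```text
[ 0.57827711 -0.13950805  0.06860841] [ 3.13782429e+00 -1.18065515e-03 -1.71468979e+00] 0.04217792056451088 (array([ 0.3, -0.8, -2.9]), array([ 0.22, -0.07,  0.05])) [-0.2311758  -0.50827001 -0.26261571]
```

View pics/w3.png

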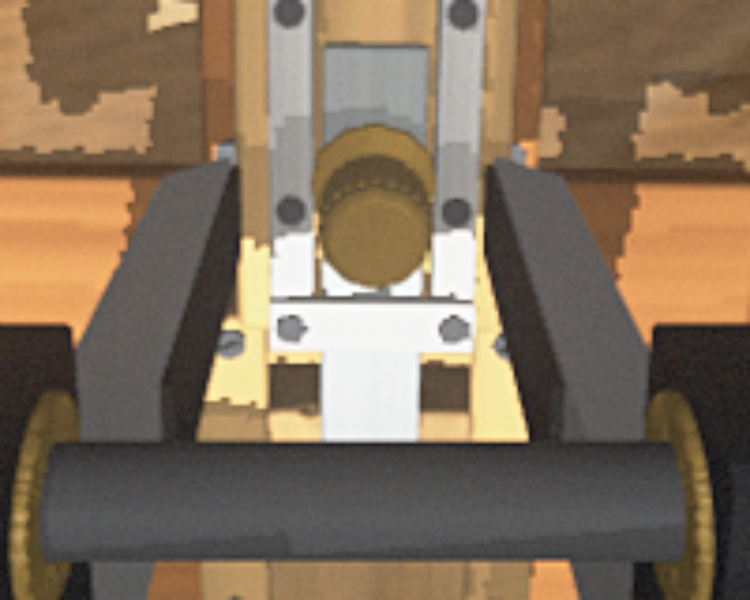

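Call:
jog_arm --series '[{"x":0.0015,"y":-0.002,"z":-0.002,"rx":0.2,"ry":0,"rz":0},{"x":0,"y":0,"z":0,"rx":0,"ry":0,"rz":0},{"x":0,"y":0,"z":0,"rx":0,"ry":0,"rz":0}]'

```text
time: 4.5
tool_pos: [0.5806, -0.1417, 0.0714]
ee_rot: [-3.141, -0.001, -1.715]
wrist_force: [0.5, -0.1, 0.5]
width: 0.0421
```

Call:
jog_arm --series '[{"x":0,"y":0,"z":0,"rx":0,"ry":0,"rz":0},{"x":0,"y":0,"z":0,"rx":0,"ry":0,"rz":0}]' --claw 0.24

```text
time: 4.67
tool_pos: [0.5811, -0.142, 0.0722]
ee_rot: [-3.139, -0.002, -1.715]
wrist_force: [0.4, -0.1, -0.9]
width: 0.0321
```

```bash
python3 - <<'E'
from bench import robot,cams
from h import *
import cv2
o=robot.get_obs(); print(o["tool_pos"],o["ee_rot"],o["width"],o["wrist_force"])
s=cams.snapshot("wrist");cv2.imwrite("pics/w4.png",cv2.resize(s["img"][180:340,160:360,::-1],(750,600)))
E
```

```text
[ 0.58106351 -0.14202843  0.07218608] [-3.13905814e+00 -1.70822217e-03 -1.71509308e+00] 0.03207250396794388 [ 0.40542096 -0.09823695 -0.85094412]
```

View pics/w4.png

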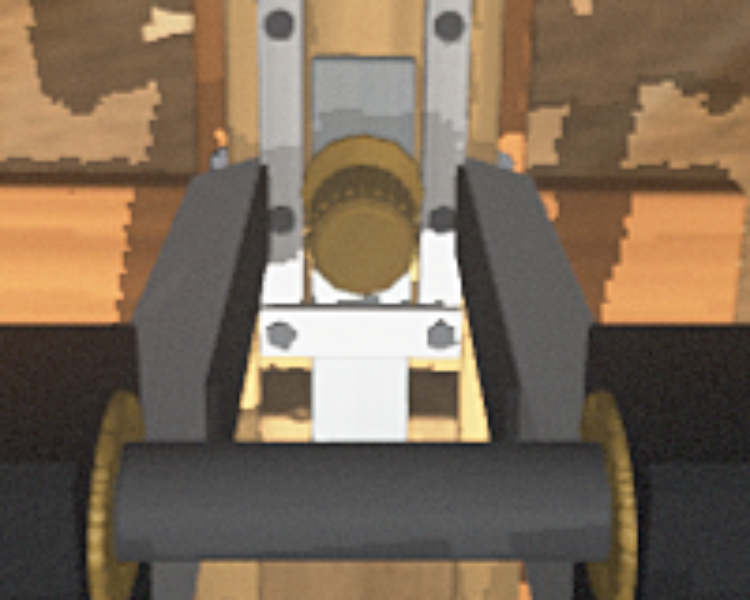

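The knob at (363,240) in the crop now sits midway between the finger tips (266 and 460). Closing on it.

Call:
jog_arm --series '[{"x":0,"y":0,"z":0,"rx":0,"ry":0,"rz":0},{"x":0,"y":0,"z":0,"rx":0,"ry":0,"rz":0},{"x":0,"y":0,"z":0,"rx":0,"ry":0,"rz":0},{"x":0,"y":0,"z":0,"rx":0,"ry":0,"rz":0},{"x":0,"y":0,"z":0,"rx":0,"ry":0,"rz":0}]' --claw 0

```text
time: 5.13
tool_pos: [0.5812, -0.1421, 0.0725]
ee_rot: [-3.138, -0.002, -1.715]
wrist_force: [-0.4, -0.4, -0.7]
width: 0.0168
```

Call:
jog_arm --series '[{"x":0,"y":-0.006,"z":0,"rx":0,"ry":0,"rz":0},{"x":0,"y":-0.006,"z":0,"rx":0,"ry":0,"rz":0},{"x":0,"y":-0.006,"z":0,"rx":0,"ry":0,"rz":0},{"x":0,"y":-0.006,"z":0,"rx":0,"ry":0,"rz":0}]'

```text
time: 5.47
tool_pos: [0.6042, -0.1457, 0.0725]
ee_rot: [3.14, -0.002, -1.715]
wrist_force: [-1.7, -0.2, 1.2]
width: 0.0172
```

```bash
python3 - <<'E'
from bench import robot
o=robot.get_obs(); print(o["tool_pos"],o["ee_rot"],o["width"],o["wrist_force"])
E
```

```text
[ 0.60422942 -0.14567129  0.07248884] [ 3.13987274e+00 -2.30859322e-03 -1.71529968e+00] 0.01715158647367989 [-1.70768184 -0.15250231  1.20904216]
```

Call:
jog_arm --series '[{"x":0,"y":-0.004,"z":0,"rx":0,"ry":0,"rz":0},{"x":0,"y":-0.003,"z":0,"rx":0,"ry":0,"rz":0},{"x":0,"y":-0.002,"z":0,"rx":0,"ry":0,"rz":0}]'

```text
time: 5.72
tool_pos: [0.6154, -0.1474, 0.0725]
ee_rot: [3.14, -0.002, -1.715]
wrist_force: [-1.9, -0.5, 0.8]
width: 0.0171
```

```bash
python3 - <<'E'
from bench import robot,cams
import cv2
o=robot.get_obs(); print(o["tool_pos"],o["ee_rot"],o["width"],o["wrist_force"])
s=cams.snapshot("wrist");cv2.imwrite("pics/w5.png",cv2.resize(s["img"][150:310,160:360,::-1],(750,600)))
E
```

```text
[ 0.61544881 -0.14743207  0.07250692] [ 3.14013809e+00 -2.46635251e-03 -1.71515247e+00] 0.017051577757853972 [-1.9085211  -0.5168571   0.75703509]
```

View pics/w5.png

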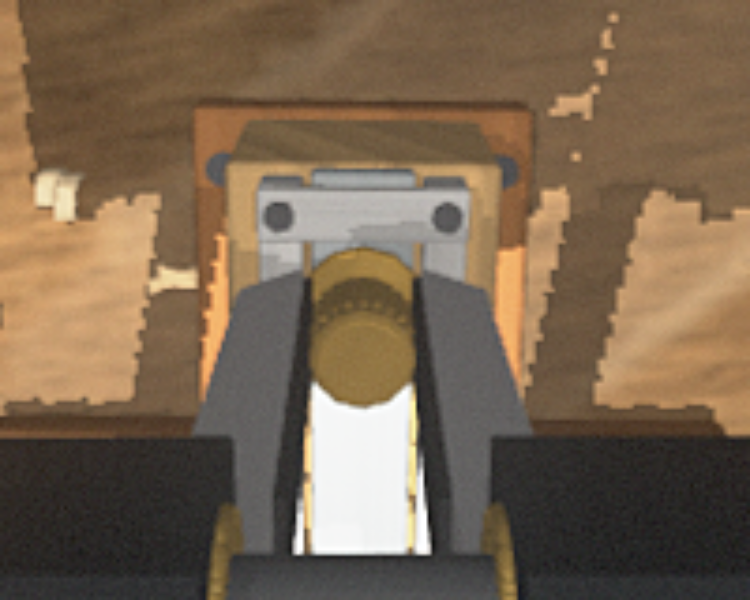

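The knob (363,330) is gripped and the bar now shows under the back cross-plate (363,180). Travel so far is 34.7 mm, so I'll creep to the stop.

Call:
jog_arm --series '[{"x":0,"y":-0.0015,"z":0,"rx":0,"ry":0,"rz":0},{"x":0,"y":-0.0015,"z":0,"rx":0,"ry":0,"rz":0}]'

```text
time: 5.93
tool_pos: [0.6157, -0.1475, 0.0724]
ee_rot: [3.132, -0.002, -1.715]
wrist_force: [-5.5, 0.4, 4.0]
width: 0.0168
```

Call:
jog_arm --series '[{"x":0,"y":-0.001,"z":0,"rx":0,"ry":0,"rz":0}]'

```text
time: 6.02
tool_pos: [0.6156, -0.1475, 0.0724]
ee_rot: [3.129, -0.002, -1.715]
wrist_force: [-3.6, 0.7, 3.0]
width: 0.0174
```

Call:
jog_arm --series '[{"x":0,"y":-0.001,"z":0,"rx":0,"ry":0,"rz":0}]'

```text
time: 6.1
tool_pos: [0.6156, -0.1474, 0.0724]
ee_rot: [3.127, -0.002, -1.715]
wrist_force: [-4.4, 0.4, 3.0]
width: 0.017
```

Solid stop: force rises from 1.9 to 5.5 N with no further travel. The total fits 40 mm, given that the keeper started about 5 mm back. Release and rise.

Call:
jog_arm --series '[{"x":0,"y":0.0005,"z":0,"rx":0,"ry":0,"rz":0},{"x":0,"y":0,"z":0,"rx":0,"ry":0,"rz":0},{"x":0,"y":0,"z":0,"rx":0,"ry":0,"rz":0},{"x":0,"y":0,"z":0,"rx":0,"ry":0,"rz":0},{"x":0,"y":0,"z":-0.012,"rx":0,"ry":0,"rz":0},{"x":0,"y":0,"z":-0.02,"rx":0,"ry":0,"rz":0},{"x":0,"y":0,"z":-0.02,"rx":0,"ry":0,"rz":0},{"x":0,"y":0,"z":0,"rx":0,"ry":0,"rz":0}]' --claw 0.75

```text
time: 6.77
tool_pos: [0.6186, -0.147, 0.1259]
ee_rot: [3.133, -0.001, -1.715]
wrist_force: [0.3, 1.0, 0.6]
width: 0.0666
```

```bash
python3 - <<'E'
from bench import robot,cams
from h import *
o=robot.get_obs(); print(o["tool_pos"],o["ee_rot"],o["width"],o["wrist_force"])
print(go(o,[.5013,-.1307,.115]))
E
```

```text
[ 0.61857963 -0.14697247  0.125933  ] [ 3.13341636e+00 -7.93894106e-04 -1.71487974e+00] 0.06664710505187448 [0.32591413 1.04004027 0.57690882]
(array([  0.7, 118.3,  11.9]), array([ 0.47, -0.05,  0.04]))
```

Call:
jog_arm --series '[{"x":0,"y":0.02,"z":0,"rx":0.47,"ry":0,"rz":0},{"x":0,"y":0.022,"z":0,"rx":0,"ry":0,"rz":0},{"x":0,"y":0.022,"z":0,"rx":0,"ry":0,"rz":0},{"x":0,"y":0.022,"z":0,"rx":0,"ry":0,"rz":0},{"x":0,"y":0.02,"z":0,"rx":0,"ry":0,"rz":0},{"x":0,"y":0.006,"z":0,"rx":0,"ry":0,"rz":0},{"x":0,"y":0,"z":0,"rx":0,"ry":0,"rz":0},{"x":0,"y":0,"z":0,"rx":0,"ry":0,"rz":0}]'

```text
time: 7.43
tool_pos: [0.5069, -0.1308, 0.1262]
ee_rot: [-3.132, -0.002, -1.714]
wrist_force: [0.5, 0.3, -0.5]
width: 0.0702
```

```bash
python3 - <<'E'
from bench import robot,cams
from h import *
import cv2,pickle
o=robot.get_obs(); print(o["tool_pos"],o["ee_rot"],o["width"],o["wrist_force"])
print(go(o,[.5013,-.1307,.09]))
s=cams.snapshot("wrist");pickle.dump(s,open("w6.pkl","wb"));cv2.imwrite("pics/w6.png",cv2.resize(s["img"][100:310,120:400,::-1],(800,600)))
E
```

```text
[ 0.50691219 -0.13075639  0.12618436] [-3.13155323e+00 -1.71379342e-03 -1.71434218e+00] 0.07024719535874095 [ 0.51449261  0.32273089 -0.4987201 ]
(array([ 0.7,  5.9, 36.1]), array([-0.58, -0.1 ,  0.07]))
```

View pics/w6.png

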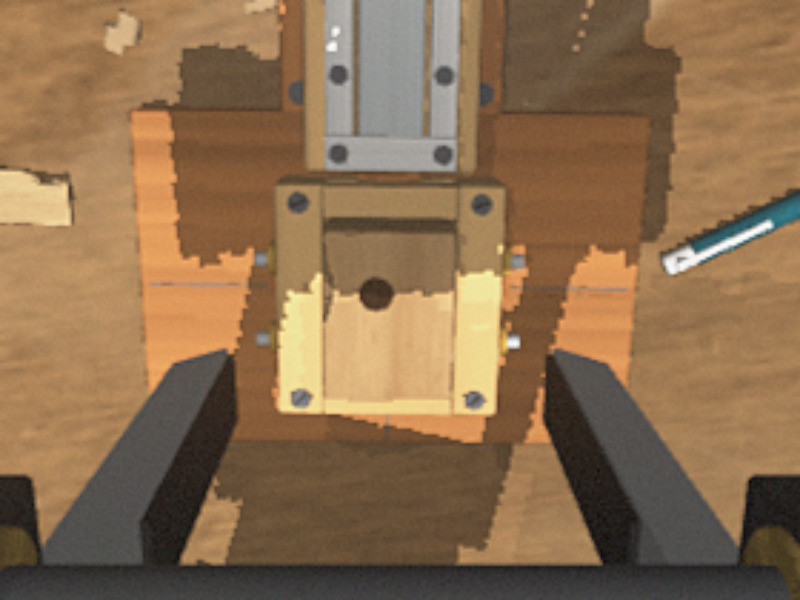

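Keeper tongue fully off the block. The block spans columns 323 to 456 and the finger tips 236 to 546 in the crop, so it is centred. Descending.

Call:
jog_arm --series '[{"x":0.0003,"y":0.003,"z":0.015,"rx":-0.58,"ry":0,"rz":0},{"x":0,"y":0.003,"z":0.015,"rx":0,"ry":0,"rz":0},{"x":0,"y":0,"z":0.015,"rx":0,"ry":0,"rz":0},{"x":0,"y":0,"z":0.008,"rx":0,"ry":0,"rz":0},{"x":0,"y":0,"z":0,"rx":0,"ry":0,"rz":0},{"x":0,"y":0,"z":0,"rx":0,"ry":0,"rz":0}]' --claw 0.62

```text
time: 7.98
tool_pos: [0.5049, -0.1311, 0.0668]
ee_rot: [3.14, -0.001, -1.713]
wrist_force: [-0.6, -0.3, 0.2]
width: 0.0587
```

```bash
python3 - <<'E'
from bench import robot,cams
from h import *
import cv2,pickle
o=robot.get_obs(); print(o["tool_pos"],o["ee_rot"],o["width"],o["wrist_force"])
print(go(o,[.5013,-.1307,.042]))
s=cams.snapshot("wrist");pickle.dump(s,open("w7.pkl","wb"));cv2.imwrite("pics/w7.png",cv2.resize(s["img"][130:310,140:380,::-1],(800,600)))
E
```

```text
[ 0.5048659  -0.13112429  0.06682246] [ 3.13971147e+00 -1.45615079e-03 -1.71339356e+00] 0.058659411857114076 [-0.64094811 -0.25187929  0.23403718]
(array([ 0.1,  3.5, 24.8]), array([ 0.11, -0.08,  0.12]))
```

View pics/w7.png

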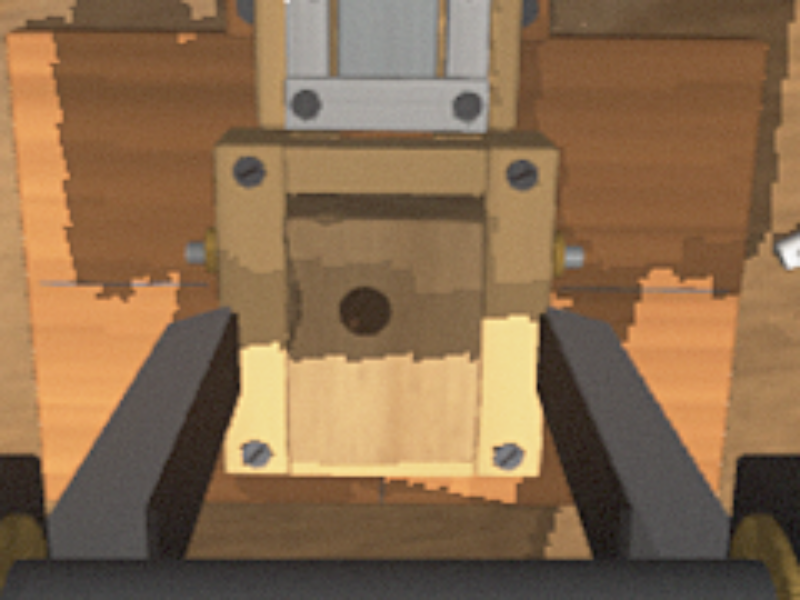

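Call:
jog_arm --series '[{"x":-0.0005,"y":0.001,"z":0.008,"rx":0.1,"ry":0,"rz":0.1},{"x":0,"y":0,"z":0.007,"rx":0,"ry":0,"rz":0},{"x":0,"y":0,"z":0.003,"rx":0,"ry":0,"rz":0},{"x":0,"y":0,"z":0,"rx":0,"ry":0,"rz":0},{"x":0,"y":0,"z":0,"rx":0,"ry":0,"rz":0}]' --claw 0.56

```text
time: 8.45
tool_pos: [0.5056, -0.131, 0.0488]
ee_rot: [-3.138, -0.002, -1.715]
wrist_force: [0.2, 1.6, 0.4]
width: 0.0527
```

```bash
python3 - <<'E'
from bench import robot,cams
from h import *
import cv2,pickle
o=robot.get_obs(); print(o["tool_pos"],o["ee_rot"],o["width"],o["wrist_force"])
print(go(o,[.5020,-.1307,.042]))
s=cams.snapshot("wrist");pickle.dump(s,open("w8.pkl","wb"));cv2.imwrite("pics/w8.png",cv2.resize(s["img"][130:310,140:380,::-1],(800,600)))
E
```

```text
[ 0.50557388 -0.13096659  0.04882923] [-3.13807575e+00 -2.18162444e-03 -1.71514572e+00] 0.05273857171886538 [0.17836757 1.57492577 0.38385337]
(array([0.2, 3.6, 6.8]), array([-0.2 , -0.12,  0.02]))
```

View pics/w8.png

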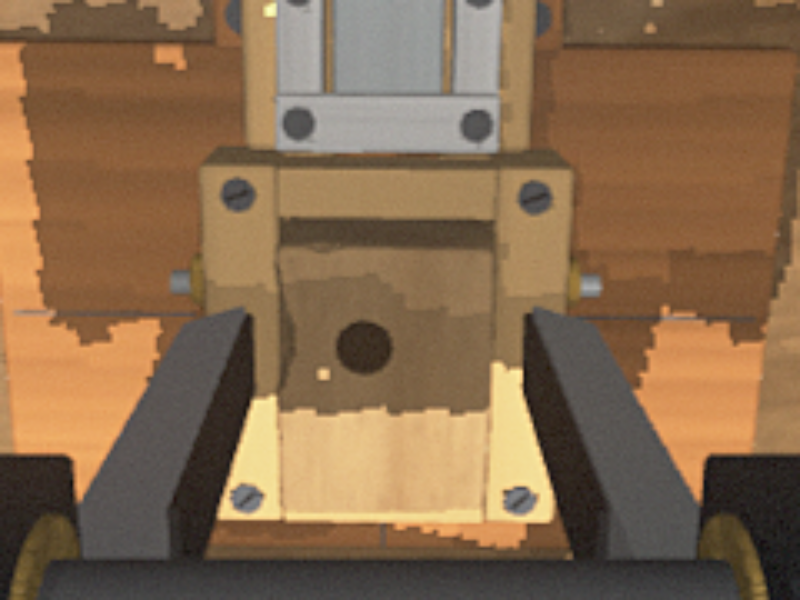

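Call:
jog_arm --series '[{"x":-0.0003,"y":0.003,"z":0.003,"rx":-0.2,"ry":0,"rz":0},{"x":0,"y":0.002,"z":0.003,"rx":0,"ry":0,"rz":0},{"x":0,"y":0,"z":0,"rx":0,"ry":0,"rz":0},{"x":0,"y":0,"z":0,"rx":0,"ry":0,"rz":0}]' --claw 0.53

```text
time: 8.83
tool_pos: [0.5007, -0.1302, 0.0434]
ee_rot: [-3.14, -0.003, -1.715]
wrist_force: [0.4, 0.0, -0.6]
width: 0.0499
```

```bash
python3 - <<'E'
from bench import robot,cams
from h import *
import cv2,pickle
o=robot.get_obs(); print(o["tool_pos"],o["ee_rot"],o["width"],o["wrist_force"])
print(go(o,[.5000,-.1307,.042]))
s=cams.snapshot("wrist");pickle.dump(s,open("w9.pkl","wb"));cv2.imwrite("pics/w9.png",cv2.resize(s["img"][130:310,140:380,::-1],(800,600)))
E
```

```text
[ 0.50074546 -0.1301545   0.04336393] [-3.13984657e+00 -2.68828071e-03 -1.71524428e+00] 0.049899241795823494 [ 0.35488876  0.02303022 -0.64766668]
(array([0.6, 0.7, 1.4]), array([-0.1 , -0.15,  0.01]))
```

View pics/w9.png

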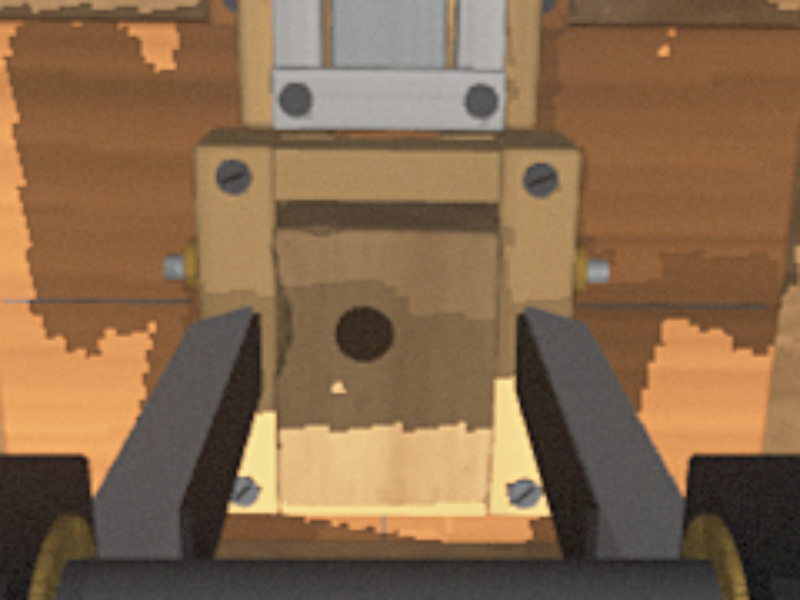

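Block between the tips: gaps 16 px left and 22 px right, about 0.5 mm off centre. Small trim, then grip.

Call:
jog_arm --series '[{"x":-0.0004,"y":0.002,"z":0.001,"rx":-0.1,"ry":-0.15,"rz":0},{"x":0,"y":0,"z":0,"rx":0,"ry":0,"rz":0}]'

```text
time: 9.05
tool_pos: [0.4988, -0.1294, 0.0425]
ee_rot: [-3.141, 0.0, -1.715]
wrist_force: [0.5, -0.1, 0.2]
width: 0.0498
```

Call:
jog_arm --series '[{"x":0,"y":0,"z":0,"rx":0,"ry":0,"rz":0},{"x":0,"y":0,"z":0,"rx":0,"ry":0,"rz":0},{"x":0,"y":0,"z":0,"rx":0,"ry":0,"rz":0},{"x":0,"y":0,"z":0,"rx":0,"ry":0,"rz":0}]' --claw 0

```text
time: 9.38
tool_pos: [0.4988, -0.1294, 0.0426]
ee_rot: [-3.141, 0.0, -1.716]
wrist_force: [-1.0, 0.5, 0.4]
width: 0.0416
```

```bash
python3 - <<'E'
from bench import robot,cams
from h import *
import cv2,pickle
o=robot.get_obs(); print(o["tool_pos"],o["ee_rot"],o["width"],o["wrist_force"],o["wrist_torque"])
print(go(o,[.5000,-.1307,.042]))
for n in ["top","scene"]:
    s=cams.snapshot(n);cv2.imwrite(f"pics/{n}1.png",s["img"][:,:,::-1]);pickle.dump(s,open(n+"1.pkl","wb"))
E
```

```text
[ 0.49876987 -0.12936349  0.04257401] [-3.14132147e+00  3.70314214e-04 -1.71557845e+00] 0.04162089774478132 [-0.97441369  0.53819295  0.39829848] [ 0.0109803   0.08834355 -0.06364462]
(array([ 1.1, -1.4,  0.6]), array([-0.02,  0.02, -0.  ]))
```

Grip is good: width 41.6 mm, forces near zero. First rock: lift the tool +x side (jig −y) about the opposite bottom edge.

Call:
jog_arm --series '[{"x":-0.0007,"y":0,"z":-0.0007,"rx":0,"ry":2.15,"rz":0},{"x":-0.0007,"y":0,"z":-0.0007,"rx":0,"ry":2.15,"rz":0}]'

```text
time: 9.65
tool_pos: [0.4989, -0.1285, 0.044]
ee_rot: [-3.141, -0.074, -1.719]
wrist_force: [-1.4, -0.6, -2.5]
width: 0.0417
```

```bash
cat > st.py <<'E'
from bench import robot
from h import *
def st():
    o=robot.get_obs(); Rc=R.from_euler('xyz',o["ee_rot"])
    ref=np.array([.49877,-.12936,.0426]); Rj=R.from_euler('z',-.1447)
    out={}
    for n,b in dict(Plus=[.021,0,.0186],Minus=[-.021,0,.0186]).items():
        w=o["tool_pos"]+Rc.apply(b); w0=ref+(Rj*R.from_euler('z',-np.pi/2)*R.from_euler('x',np.pi)).apply(b)
        out[n]=(Rj.inv().apply(w-w0)*1000).round(1)
    tilt=np.degrees(-Rc.apply([1,0,0])[2])
    rv=go(o,o["tool_pos"])[1]
    print("t",o["time"].round(2),"tcp",o["tool_pos"].round(4),"edge disp(jig xyz mm) jig-y side",out["Plus"],"jig+y side",out["Minus"],"rv to level",rv,"F",o["wrist_force"].round(1),"T",o["wrist_torque"].round(2),"w",round(o["width"],4))
if __name__=="__main__": st()
E
python3 st.py
```

```text
Traceback (most recent call last):
  File "st.py", line 13, in <module>
    if __name__=="__main__": st()
                             ~~^^
  File "st.py", line 12, in st
    print("t",o["time"].round(2),"tcp",o["tool_pos"].round(4),"edge disp(jig xyz mm) jig-y side",out["Plus"],"jig+y side",out["Minus"],"rv to level",rv,"F",o["wrist_force"].round(1),"T",o["wrist_torque"].round(2),"w",round(o["width"],4))
              ^^^^^^^^^^^^^^^
AttributeError: 'float' object has no attribute 'round'
```

```bash
sed -i 's/o\["time"\].round(2)/round(o["time"],2)/' st.py; python3 st.py
```

```text
t 9.65 tcp [ 0.4989 -0.1285  0.044 ] edge disp(jig xyz mm) jig-y side [-0.1 -0.4  3. ] jig+y side [ 0.1 -0.5 -0.1] rv to level [-0.   -4.24 -0.2 ] F [-1.4 -0.6 -2.5] T [0.56 0.01 0.04] w 0.0417
```

Call:
jog_arm --series '[{"x":-0.0007,"y":0,"z":-0.0007,"rx":0,"ry":2.0,"rz":0},{"x":-0.0006,"y":0,"z":-0.0006,"rx":0,"ry":1.4,"rz":0},{"x":0,"y":0,"z":0,"rx":0,"ry":0,"rz":0}]'

```text
time: 9.9
tool_pos: [0.4991, -0.1274, 0.0453]
ee_rot: [-3.141, -0.139, -1.718]
wrist_force: [0.5, -1.4, 0.6]
width: 0.0419
```

```bash
python3 st.py
```

```text
t 9.9 tcp [ 0.4991 -0.1274  0.0453] edge disp(jig xyz mm) jig-y side [-0.  -0.4  5.8] jig+y side [ 0.1 -0.8  0. ] rv to level [-0.   -7.98 -0.13] F [ 0.5 -1.4  0.6] T [-0.04  0.07 -0.03] w 0.0419
```

Call:
jog_arm --series '[{"x":0.0007,"y":0,"z":-0.0007,"rx":0,"ry":-2.15,"rz":0},{"x":0.0007,"y":0,"z":-0.0007,"rx":0,"ry":-2.15,"rz":0}]'

```text
time: 10.07
tool_pos: [0.4989, -0.1276, 0.0459]
ee_rot: [3.141, -0.063, -1.713]
wrist_force: [-0.6, -1.3, -2.9]
width: 0.0413
```

```bash
python3 st.py
```

```text
t 10.07 tcp [ 0.4989 -0.1276  0.0459] edge disp(jig xyz mm) jig-y side [-0.1  0.6  4.7] jig+y side [-0.2  0.5  2. ] rv to level [ 0.03 -3.63  0.15] F [-0.6 -1.3 -2.9] T [-0.4   0.07 -0.01] w 0.0413
```

Call:
jog_arm --series '[{"x":0.0006,"y":0,"z":-0.001,"rx":0,"ry":-2.15,"rz":0},{"x":0.0006,"y":0,"z":-0.001,"rx":0,"ry":-2.15,"rz":0}]'

```text
time: 10.23
tool_pos: [0.4987, -0.1289, 0.0475]
ee_rot: [3.141, 0.015, -1.711]
wrist_force: [1.3, -0.2, -3.4]
width: 0.0416
```

```bash
python3 st.py
```

```text
t 10.23 tcp [ 0.4987 -0.1289  0.0475] edge disp(jig xyz mm) jig-y side [-0.1  0.7  4.6] jig+y side [-0.2  0.7  5.2] rv to level [0.03 0.88 0.23] F [ 1.3 -0.2 -3.4] T [-0.26  0.07  0.03] w 0.0416
```

Call:
jog_arm --series '[{"x":0.0008,"y":0,"z":-0.0009,"rx":0,"ry":-2.15,"rz":0.1},{"x":0.0008,"y":0,"z":-0.0009,"rx":0,"ry":-2.15,"rz":0.1}]'

```text
time: 10.4
tool_pos: [0.4985, -0.1303, 0.0486]
ee_rot: [3.141, 0.096, -1.715]
wrist_force: [0.1, 1.8, 1.1]
width: 0.0415
```

```bash
python3 st.py
```

```text
t 10.4 tcp [ 0.4985 -0.1303  0.0486] edge disp(jig xyz mm) jig-y side [-0.1  1.   4.1] jig+y side [-0.2  0.8  8.1] rv to level [0.01 5.53 0.04] F [0.1 1.8 1.1] T [ 0.33  0.04 -0.  ] w 0.0415
```

Call:
jog_arm --series '[{"x":0.0009,"y":0,"z":-0.0011,"rx":0,"ry":-2.0,"rz":0},{"x":0.0009,"y":0,"z":-0.0011,"rx":0,"ry":-1.5,"rz":0}]'

```text
time: 10.57
tool_pos: [0.4985, -0.1307, 0.0505]
ee_rot: [-3.141, 0.168, -1.716]
wrist_force: [0.8, 2.4, -2.6]
width: 0.0415
```

```bash
python3 st.py
```

```text
t 10.57 tcp [ 0.4985 -0.1307  0.0505] edge disp(jig xyz mm) jig-y side [-0.   2.   4.7] jig+y side [-0.   1.4 11.7] rv to level [-0.03  9.61 -0.01] F [ 0.8  2.4 -2.6] T [ 0.15 -0.15 -0.08] w 0.0415
```

Both sides are climbing: +y is about 11.7 mm up, −y 4.7 mm, and the lift force stayed under 4 N. Rock back.

Call:
jog_arm --series '[{"x":-0.0008,"y":0,"z":-0.0006,"rx":0,"ry":2.15,"rz":0},{"x":-0.0008,"y":0,"z":-0.0006,"rx":0,"ry":2.15,"rz":0}]'

```text
time: 10.73
tool_pos: [0.4984, -0.1307, 0.0511]
ee_rot: [3.141, 0.098, -1.722]
wrist_force: [0.5, 2.3, 1.7]
width: 0.0417
```

```bash
python3 st.py
```

```text
t 10.73 tcp [ 0.4984 -0.1307  0.0511] edge disp(jig xyz mm) jig-y side [-0.3  0.5  6.6] jig+y side [ 0.   0.3 10.7] rv to level [ 0.02  5.61 -0.36] F [0.5 2.3 1.7] T [0.61 0.03 0.04] w 0.0417
```

Call:
jog_arm --series '[{"x":-0.0008,"y":0,"z":-0.0008,"rx":0,"ry":2.15,"rz":-0.2},{"x":-0.0008,"y":0,"z":-0.0008,"rx":0,"ry":2.15,"rz":-0.1}]'

```text
time: 10.9
tool_pos: [0.4987, -0.1296, 0.0529]
ee_rot: [3.141, 0.023, -1.719]
wrist_force: [-1.0, 0.5, -0.5]
width: 0.0417
```

```bash
python3 st.py
```

```text
t 10.9 tcp [ 0.4987 -0.1296  0.0529] edge disp(jig xyz mm) jig-y side [-0.2  0.2  9.8] jig+y side [-0.   0.2 10.8] rv to level [ 0.01  1.33 -0.18] F [-1.   0.5 -0.5] T [-0.    0.06  0.01] w 0.0417
```

Both sides read about 10 mm up with no load. Check that the jig stayed down before lifting.

```bash
python3 - <<'E'
from bench import robot,cams
import cv2,pickle
import numpy as np
s=cams.snapshot("scene");pickle.dump(s,open("scene2.pkl","wb"))
a=pickle.load(open("scene1.pkl","rb"))["img"][150:260,220:330,::-1];b=s["img"][150:260,220:330,::-1]
cv2.imwrite("pics/cmp1.png",np.hstack([cv2.resize(i,(400,400),interpolation=cv2.INTER_CUBIC) for i in (a,b)]))
E
```

```text
(no output)
```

View pics/cmp1.png

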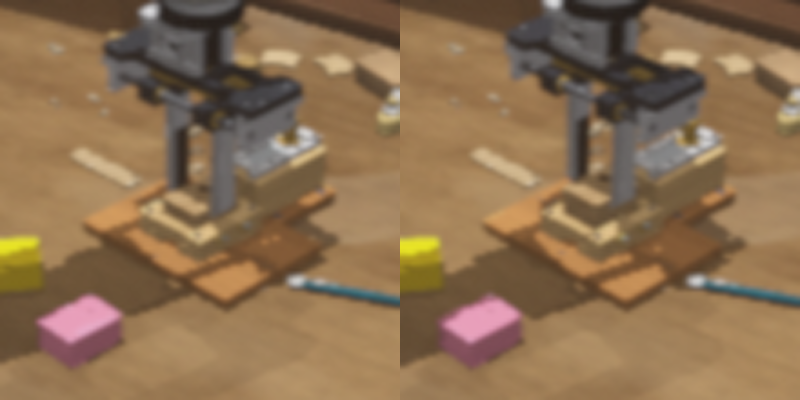

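The jig base corner is at the same pixel before and after (226,306 versus 226,307), and the block stands visibly higher (190,195). Level and ease up.

Call:
jog_arm --series '[{"x":-0.0003,"y":0,"z":-0.001,"rx":0,"ry":1.2,"rz":-0.15},{"x":0,"y":0,"z":-0.001,"rx":0,"ry":0,"rz":0}]'

```text
time: 11.12
tool_pos: [0.4985, -0.1285, 0.0547]
ee_rot: [3.141, -0.0, -1.713]
wrist_force: [0.2, -0.6, -1.7]
width: 0.0417
```

```bash
python3 st.py
```

```text
t 11.12 tcp [ 0.4985 -0.1285  0.0547] edge disp(jig xyz mm) jig-y side [-0.3  0.8 12.1] jig+y side [-0.4  0.8 12.1] rv to level [ 0.03 -0.    0.13] F [ 0.2 -0.6 -1.7] T [0.03 0.08 0.01] w 0.0417
```

Only the block's own weight (about 1.3 N) remains. Lift clear.

Call:
jog_arm --series '[{"x":0.0003,"y":0,"z":-0.002,"rx":0,"ry":0,"rz":0.1},{"x":0.0003,"y":0,"z":-0.002,"rx":0,"ry":0,"rz":0},{"x":0,"y":0,"z":-0.002,"rx":0,"ry":0,"rz":0},{"x":0,"y":0,"z":-0.001,"rx":0,"ry":0,"rz":0},{"x":0,"y":0,"z":0,"rx":0,"ry":0,"rz":0}]'

```text
time: 11.53
tool_pos: [0.4981, -0.1292, 0.0619]
ee_rot: [3.14, 0.004, -1.716]
wrist_force: [-0.4, -0.4, -1.9]
width: 0.0418
```

```bash
python3 st.py; python3 - <<'E'
from bench import robot,cams
import cv2,pickle
import numpy as np
s=cams.snapshot("scene");w=cams.snapshot("wrist");t=cams.snapshot("top");pickle.dump((s,w,t),open("fin.pkl","wb"))
a=s["img"][150:260,220:330,::-1];b=w["img"][110:310,140:380,::-1]
cv2.imwrite("pics/fin.png",np.hstack([cv2.resize(a,(350,350),interpolation=cv2.INTER_CUBIC),cv2.resize(b,(420,350))]))
t1=pickle.load(open("top1.pkl","rb"))["img"]
cv2.imwrite("pics/fint.png",np.hstack([cv2.resize(i[110:260,200:350,::-1],(400,400),interpolation=cv2.INTER_CUBIC) for i in (t1,t["img"])]))
E
```

```text
t 11.53 tcp [ 0.4981 -0.1292  0.0619] edge disp(jig xyz mm) jig-y side [-0.7  0.2 19.2] jig+y side [-0.7  0.2 19.4] rv to level [ 0.09  0.22 -0.06] F [-0.4 -0.4 -1.9] T [ 0.06 -0.04  0.01] w 0.0418
```

View pics/fin.png

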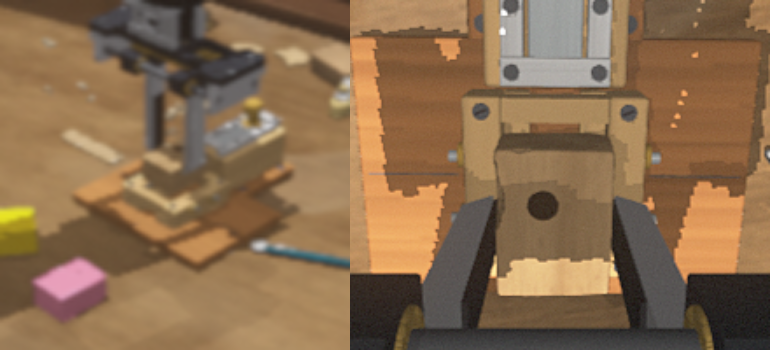

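View pics/fint.png

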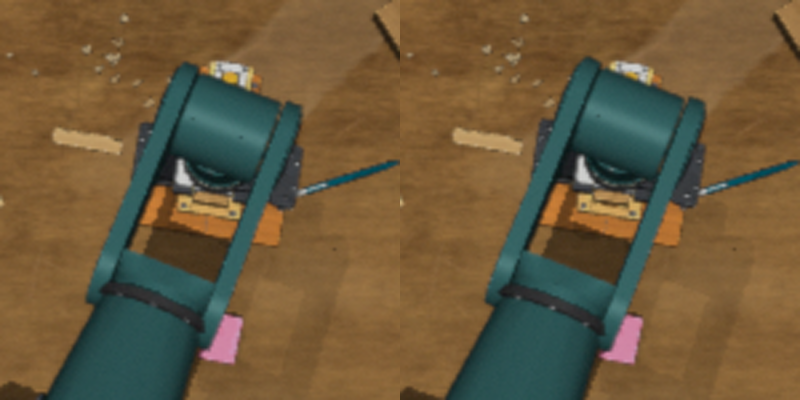

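The block hangs in the gripper above the rim (wrist crop 555,215). The jig, pencil, maple strip and pink block are at the same pixels before and after. A quick check of the block's pose from the wrist image before handing in.

```bash
python3 - <<'E'
from h import *
import pickle,cv2
s,w,t=pickle.load(open("fin.pkl","rb"))
for name,pic,dz in (("now",w,.0193),("seated",pickle.load(open("w9.pkl","rb")),0)):
    p=[.4995,-.1300,-.1447]
    P=np.array([[28,21,53],[28,-21,53],[-28,-21,53],[-28,21,53]])/1000+[0,0,dz]
    print(name,proj(pic,jig2w(p,P)).round(1).tolist())
im=cv2.resize(w["img"][150:300,210:330,::-1],(480,600),interpolation=cv2.INTER_CUBIC);cv2.imwrite("pics/finc.png",im)
E
python3 st.py
```

```text
now [[223.7, 194.2], [294.7, 194.1], [291.8, 278.5], [226.3, 278.4]]
seated [[223.3, 198.2], [293.5, 198.1], [290.7, 281.5], [225.7, 281.6]]
t 11.68 tcp [ 0.498  -0.129   0.0616] edge disp(jig xyz mm) jig-y side [-0.9  0.3 18.9] jig+y side [-0.9  0.3 19.1] rv to level [ 0.12  0.22 -0.05] F [-0.4  0.4 -1.3] T [0.01 0.01 0.01] w 0.0418
```

View pics/finc.png

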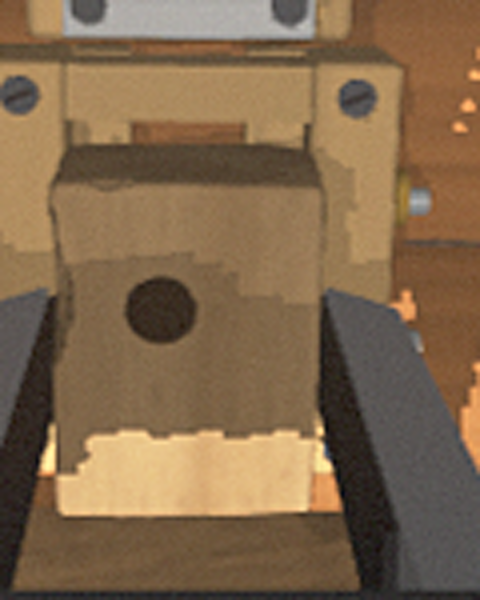

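Block top edges are at rows 195.8 and 279, against 194.2 and 278.5 predicted for a level block, so it is level. Handing in.

```bash
python3 -c "
from bench import ticket
print(ticket.close_job())"
```

```text
the job is handed in; nothing more can be done
None
```

The guide block is out of its socket and held in the gripper, level and about 6 mm above the socket's rim. I handed the job in at about 11.7 s; it reports no verdict.

- **Keeper:** I gripped the knob and slid the keeper back until it hit its stop. It travelled 34.5 mm, then stopped with the force up from 1.9 to 5.5 N. It appeared to start about 5 mm back already, so this fits the full 40 mm. The images show the tongue clear of the block.
- **Rocking:** I gripped the block across its 42 mm and rocked it one way, the other way and back. Both sides came free at about 10 mm up. The lift force, read between moves, stayed at or below 3.4 N. I then levelled the block and lifted it.
- **Last checks:**
  - The tool is level within 0.25°.
  - The block's bottom is about 19 mm above the seat.
  - The grip width is 41.8 mm, and the wrist carries only the block's weight (1.3–1.9 N).
  - The block's top edges lie within 2 px of where a level block should appear.
  - In the pictures from before and after rocking, the jig, pencil, maple strip and pink block had not moved. The caliper was outside those crops; the arm never went near it.
- **Disagreements:** The wrist and top cameras differed by about 5 mm on the knob's position along the slide, so I centred on it with close-up wrist views. During rocking, the block's bottom edges briefly read 1–2 mm sideways with about 2.4 N of side force. That had gone by the end, and the jig showed no shift.

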